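# Seat the bottle stopper with the guarded hand press

## Task

Reach down through the window in the hand press's guard with the fingertips and push the lever's paddle all the way down, so that the stopper is seated fully in the small bottle; then let the lever come back up and draw your hand out. Do not touch the guard or the bottle, and leave the other glassware standing where it is.

Things in the scene. Friction and masses are not known exactly. Their poses are not given: they have to be found in the camera images.
- press: Grey hand press, fixed to the bench, whose base plate is 235 x 130 x 12 mm. Origin on the bench (z = 0) right under the centre of the lever's paddle; +x runs level from the paddle to the lever's pivot, z up. Two cheeks at x = 150 mm carry the pivot at x = 150 mm, 138 mm high. The bottle stands at x = 75 mm under the lever.
- paddle (a point): Centre of the top face of the paddle, a flat bare-metal plate 42 mm (along press x) x 36 mm wide on the free end of a steel lever bar 16 mm wide, 150 mm from the pivot. At rest it is level, 148 mm above the bench and 20 mm below the guard's top face. It needs about 3.5 N to start, up to about 10 N to go fully down.
- lever (a joint): Lever angle, rad: 0 = up at rest, grows as the paddle is pushed down, hard stop at 0.125 (paddle about 19 mm lower). A spring brings it back up when let go. On its way down, from about 0.02 on, a ball under the lever pushes the stopper.
- stopper (a joint): How far the stopper has been pushed into the bottle, m: 0 = standing 7.5 mm proud of the neck, 0.0075 = fully home; it starts between 0 and 0.0015. It is moved by the lever and stays where it is pushed. The lever at its stop brings it home.
- bottle: Small amber bottle with a paper label, 52 mm diameter, 86 mm tall, fixed in the press's nest, origin at the centre of its underside; it carries the grey stopper (21 mm diameter). Not to be touched.
- guard: Guard over the press, fixed: a level white steel frame with a rectangular window, a clear cover behind it that shuts off the rest of the lever, and four 10 mm legs at the corners. Origin on the bench under the window's centre, axes nearly along those of the press. The top face is 168 mm above the bench, the frame 6 mm thick. Outside it spans x -75 to +175 mm and y -90 to +90 mm. Not to be touched.
- window (a point): Centre of the guard's window at the level of its top face; axes as the guard's. The window is 110 mm along x and 130 mm along y; the paddle lies up to about 15 mm off its centre in each of x and y.
- reagent_bottle: Loose amber reagent bottle with a white cap, 60 mm diameter, 140 mm tall, origin at the centre of its underside. Bystander.
- beaker: Loose glass beaker, 72 mm diameter, 90 mm tall, origin at the centre of its underside. Bystander.
- flask: Loose stoppered glass flask with a long thin neck, 68 mm diameter, 159 mm tall, origin at the centre of its underside. Bystander.

How it is judged:
By the outcome, as a careful person would: the job done as asked, in the order asked, and still so for the second after the job is handed in, with the robot touching nothing.
It also fails if it takes over 40 s, if anything falls off the work surface, if the arm or the gripper's body presses on something with over 40 N, if the wrist force passes 120 N, or if a joint passes its speed limit or range.

## Robot

A 7-joint arm with a two-finger parallel gripper is mounted at the origin on the work surface. World frame = base frame: x ahead of the robot, y to its left, z up, the work surface at z = 0. Lengths are in m, angles in rad, forces in N, time in s.
With the tool pointing down it reaches from about 0.35 to 0.9 m from the base axis. Payload 8.1 kg.
Tool frame: the origin (TCP) lies at the centre of the arm's flange, where the gripper is bolted on; the fingertips stand 178 mm ahead of it and the grasp point (between the pads) lies 159 mm ahead of it; x points along the fingers, z is the direction in which the jaws open and shut, and the axes are right-handed (so a half turn about x gives the same grasp; the last joint's range is limited). The gripper opens to 92 mm and grips with 3 to 60 N. Pads are 19 mm wide; open, the fingers measure 130 mm over their backs; the gripper's body (75 mm by 190 mm) begins 47 mm behind the grasp point.
Start: joints at [-1.228, 0.434, 0.025, 1.573, -0.012, 1.134, -0.075], TCP at [0.27, 0.564, 0.405] pointing down, gripper open.
Joint ranges: [-2.62, 2.62], [-0.44, 2.09], [-1.27, 1.32], [0.08, 2.57], [-1.32, 4.46], [0.12, 2], [-2.74, 2.74]. Speed limits (rad/s): [2.22, 2.22, 3.01, 3.01, 3.14, 3.14, 3.14].

## Interface

Orientations are given as a rotation vector (axis times angle).
In Python, from cell import arm, get_image, search_frame, pinpoint gives the robot as it stands.
- The arm moves only by the tool arm_command, never from a script. Its argument "motion" is a list of rows, each a list of 7 numbers: the finger opening in mm, from 0 to 91.8, then the shift along the tool's x, y, z in mm, then the turn, a rotation vector about the tool's x, y, z in degrees. In form: [[fingers, x, y, z, ax, ay, az], ...]. A call has 1 to 5 rows; each row shifts and turns the commanded pose from where the row before left it, along the tool's axes as they then stand; what a row does not reach is not made up. A row lasts 1/8 s, in which the tool goes at most 62.5 mm and 10.7 degrees, less where a joint would pass 70% of its speed; a pose out of reach is approached as far as the arm can. A call with a gripper value outside its range is refused whole. The fingers move at their own pace and stop on an object; "newtons" is the grip in N (left out, the last holds). Time passes only in rows, so rows that do not move let the fingers close. It gives the time, the measured TCP pose, the force and the opening at its end, in the units of the state.
- arm.observe(): the state, without advancing time (a new reading comes with each control period).
- get_image(name): name is "scene" or "top"; returns a dict with "frame" (400x640x3 uint8, red, green, blue), "range_z" (400x640 float32, m along the optical axis (not along the pixel's ray), 0 where there is no reading), "K" (3x3 intrinsics, pixels), "origin" and "rotation" of the camera in the world. Camera axes: x right, y down, z forward; pixel columns grow to the right and rows downward; lengths in m; the calibration is good to about 2 mm. A picture is of the moment at which its call begins.
- arm.sign_off(): hands the job in, once; it reports no verdict.
Trained networks look in the newest picture that a camera, given by its name, has taken for a name from the list of things; names that differ only in an ending like _2 or _b are one class to them, and where a whole thing is asked for, a point or a joint stands for the part that bears it (a point fixed in the world has none). Each returns a list of dicts, best first, with "p" (0 to 1); they miss things now and then, are a little off and sometimes report something else, mostly with a low value. They report only what shows in the picture. A call takes as long as a camera call.
- search_frame(camera, target): "point" ([x, y, z] in m, in world coordinates, good to about 4 mm: the middle of the surface that is visible of it).
- pinpoint(camera, target): "point" ([x, y, z] in m, in world coordinates, good to about 4 mm: a listed point, or the origin of a listed thing).
The state is a dict: "clock": time; "joints": joint angles; "dq": joint speeds; "joint_efforts": joint torques, N m; "position": TCP position; "ee_rot": TCP orientation; "force": force on the tool from outside, world axes, zero at the start; "ft_torque": the same for the moment, N m; "width": opening from 0.0 (shut) to 1.0 (fully open).
Only numpy, scipy, OpenCV 4.12 (cv2) and the standard library are available. Lean on these libraries where they do the work, as an engineer would, in place of code of your own. Each camera call takes 0.05 s, during which the arm holds its last target. There are 200 camera calls.

## Working session

There is one attempt and no reset: what is moved stays moved. The work goes in short steps, Python scripts to look and compute and a tool call to move; the robot and the scene stay as the last step left them, time stands still between calls to the robot, and variables do not carry over. Pictures are saved under pics/ and viewed, about 8 in all and at most 12, crops included, and the job is handed in when it is done.

Besides the shell and the picture viewer there is one more tool, called after ">>>" as a command line: name --pt "numbers of a row" for each row, then --argument value for the rest. arm_command: Moves the arm, as the interface text tells. Its arguments: {"type":"object","properties":{"motion":{"type":"array"},"newtons":{"type":"number"}},"required":["motion"]}

```bash
mkdir -p pics; ls; python3 - <<'E'
from cell import arm, get_image, search_frame, pinpoint
import cv2, numpy as np
s=arm.observe()
print({k:np.round(v,4).tolist() for k,v in s.items()})
ims=[]
for c in ("scene","top"):
    im=get_image(c); np.savez(f"pics/{c}0.npz",**im)
    cv2.imwrite(f"pics/{c}0.png",im["frame"][:,:,::-1])
    print(c,im["origin"].round(3),im["rotation"].round(3).tolist(),im["K"].round(1).tolist())
    for t in ("press","paddle","window","guard","bottle","reagent_bottle","beaker","flask"):
        for d in pinpoint(c,t)[:2]: print(c,t,np.round(d["point"],4),round(d["p"],2))
E
```

```text
pics
{'clock': 0.0, 'joints': [-1.2276, 0.4352, 0.025, 1.5741, -0.0116, 1.134, -0.0751], 'dq': [0.0002, -0.0007, -0.0013, -0.0029, -0.001, -0.0002, -0.0011], 'joint_efforts': [-0.0004, -66.7839, 0.9849, -31.4474, -0.0606, 0.0425, 0.0002], 'position': [0.2694, 0.5637, 0.4039], 'ee_rot': [-0.8758, 1.389, 0.8742], 'force': [0.1774, -0.3668, -0.3638], 'ft_torque': [0.0458, 0.0019, -0.0016], 'width': 0.9982}
scene [1.49  0.278 0.827] [-1.506, -1.872, 0.952] [[440.5, 0.0, 317.0], [0.0, 440.5, 198.7], [0.0, 0.0, 1.0]]
scene press [ 5.168e-01 -2.039e-01  2.000e-04] 0.61
scene press [ 0.5197 -0.3787  0.0013] 0.51
scene paddle [ 0.5129 -0.2031  0.1475] 0.68
scene window [ 0.5254 -0.199   0.1671] 0.87
scene guard [ 5.193e-01 -2.013e-01  5.000e-04] 0.61
scene reagent_bottle [ 0.5191 -0.38    0.001 ] 0.7
scene beaker [ 0.6116 -0.3868 -0.0023] 0.92
scene flask [ 0.4931 -0.0397 -0.0011] 0.82
top [0.406 0.071 1.23 ] [-2.137, 2.132, -0.154] [[511.6, 0.0, 320.0], [0.0, 511.6, 201.1], [0.0, 0.0, 1.0]]
top press [ 0.5138 -0.2052  0.0052] 0.58
top press [ 0.6095 -0.3815  0.0021] 0.32
top paddle [ 0.513  -0.2069  0.1527] 0.77
top paddle [ 0.5143 -0.3831 -0.0006] 0.47
top guard [ 0.5143 -0.2052  0.0047] 0.58
top bottle [ 0.5153 -0.2073  0.1543] 0.71
top bottle [ 0.5922 -0.1965  0.0195] 0.51
top reagent_bottle [ 0.5187 -0.3835  0.0008] 0.79
top beaker [ 0.6131 -0.3829  0.0012] 0.83
top flask [ 0.4945 -0.0331 -0.002 ] 0.76
```

View pics/scene0.png

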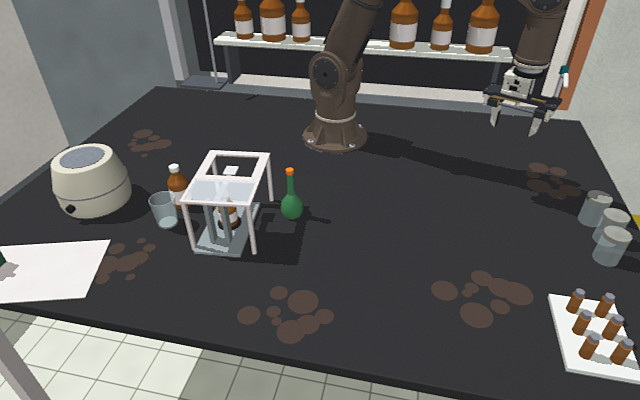

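View pics/top0.png

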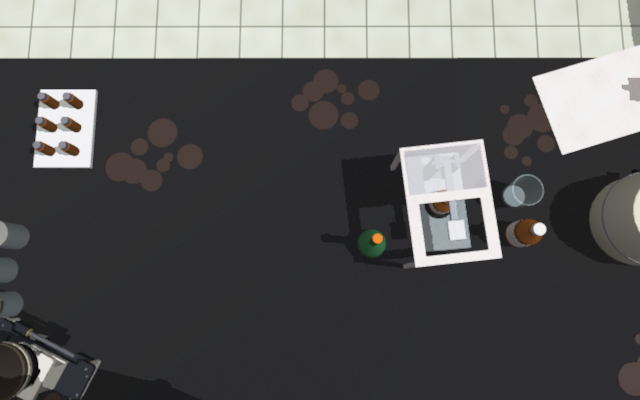

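```bash
cat > h.py <<'E'
import numpy as np, cv2
from scipy.spatial.transform import Rotation as R
def rot(r):
    r=np.asarray(r,float); return r if r.shape==(3,3) else R.from_rotvec(r).as_matrix()
def onplane(im,px,z):
    d=rot(im["rotation"])@np.linalg.inv(im["K"])@np.array([*px,1.]); o=im["origin"]
    return o+d*(z-o[2])/d[2]
def proj(im,p):
    c=im["K"]@(rot(im["rotation"]).T@(np.asarray(p)-im["origin"])); return c[:2]/c[2]
E
python3 - <<'E'
import numpy as np,cv2
from h import *
im=dict(np.load("pics/top0.npz")); f=im["frame"]
x0,y0,s=392,132,5.5
c=cv2.resize(f[y0:y0+142,x0:x0+120,::-1],None,fx=5,fy=4.2*5/4.2,interpolation=cv2.INTER_CUBIC)
c=cv2.resize(c,(480,568)); cv2.imwrite("pics/crop1.png",c)  # scale 4
z=im["range_z"]
g=np.indices(z.shape)[::-1].reshape(2,-1)
P=(rot(im["rotation"])@np.linalg.inv(im["K"])@np.vstack([g,np.ones(g.shape[1])]))*z.reshape(-1)+im["origin"][:,None]
P=P.T.reshape(400,640,3); V=P[132:274,392:512]; C=f[132:274,392:512].astype(int)
m=(abs(V[...,2]-.168)<.006)&(C.min(2)>150)
print("guard top",m.sum(),V[m].min(0),V[m].max(0),np.median(V[m],0))
r=cv2.minAreaRect(V[m][:,:2].astype(np.float32)*1000); print(r)
box=cv2.boxPoints(r); 
m2=(abs(V[...,2]-.148)<.006)&(C.min(2)>120)
n,l,st,ce=cv2.connectedComponentsWithStats(m2.astype(np.uint8))
for i in range(1,n):
    if st[i,4]>30:
        q=V[l==i]; print(st[i],ce[i]+[392,132],q.mean(0),cv2.minAreaRect(q[:,:2].astype(np.float32)*1000))
E
```

```text
guard top 7011 [ 0.43587466 -0.28957133  0.16200277] [ 0.70594788 -0.08478808  0.17399959] [ 0.60775389 -0.1834865   0.16782119]
((571.5416259765625, -188.20065307617188), (253.8520965576172, 182.18887329101562), 6.287001609802246)
[ 55  69  20  40 443] [455.9255079  225.50564334] [ 0.52406452 -0.20399875  0.14702781] ((535.6991577148438, -203.473876953125), (84.59888458251953, 36.761390686035156), 5.8808698654174805)
```

View pics/crop1.png

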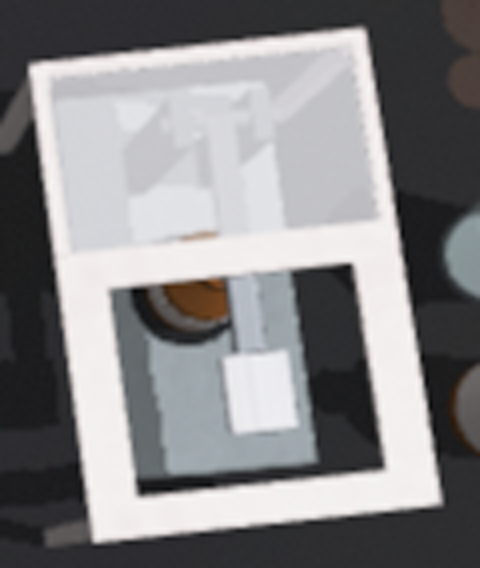

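```bash
python3 - <<'E'
import numpy as np
from h import *
im=dict(np.load("pics/top0.npz"))
f=lambda q:np.array([(q[0]+.5)/4-.5+392,(q[1]+.5)/4-.5+132])
def quad(qs,z):
    W=np.array([onplane(im,f(q),z) for q in qs]); print((W*1000).round(1).tolist()); print("centre",W.mean(0).round(4)); return W
w=quad([(110,290),(352,264),(384,468),(138,494)],.168)
p=quad([(222,358),(288,350),(299,428),(235,436)],.148)
# press axis: world yaw
print("yaw",np.degrees(np.arctan2(*(w[0]-w[3])[[1,0]])),np.degrees(np.arctan2(*(w[1]-w[2])[[1,0]])))
yaw=np.radians(6.1); D=R.from_euler('z',yaw).as_matrix().T@(p.mean(0)-w.mean(0)); print("paddle in window",D)
from cell import arm
s=arm.observe(); T=R.from_rotvec(s["ee_rot"]).as_matrix(); print("tool axes cols",T.round(3).tolist())
tgt=np.array([p.mean(0)[0],p.mean(0)[1],.178+.25]); d=tgt-s["position"]; print("shift world",d,"tool",T.T@d*1000)
E
```

```text
[[566.6, -123.5, 168.0], [580.5, -250.4, 168.0], [473.9, -262.1, 168.0], [460.2, -135.1, 168.0]]
centre [ 0.5203 -0.1928  0.168 ]
[[533.2, -185.5, 148.0], [537.5, -220.6, 148.0], [496.1, -224.7, 148.0], [491.8, -190.9, 148.0]]
centre [ 0.5146 -0.2054  0.148 ]
yaw 6.188212404604975 6.218173357460908
paddle in window [-0.00694053 -0.0119552  -0.02      ]
tool axes cols [[0.0, -0.902, 0.431], [0.0, 0.431, 0.902], [-1.0, -0.0, 0.0]]
shift world [ 0.24512152 -0.76930411  0.02325137] tool [ -23.28452795 -552.945162   -588.35659463]
```

>>> arm_command --pt "0 -4 -12 -13 0 0 0" --pt "0 -4 -27 -29 0 0 0" --pt "0 -4 -27 -29 0 0 0" --pt "0 -4 -27 -29 0 0 0" --pt "0 -4 -27 -29 0 0 0" --newtons 10

```text
clock: 1.52
position: [0.3227, 0.3932, 0.4252]
ee_rot: [-0.874, 1.388, 0.874]
force: [-0.0, 1.4, 0.3]
width: 0.508
```

>>> arm_command --pt "0 0 -29 -31 0 0 0" --pt "0 0 -29 -31 0 0 0" --pt "0 0 -29 -31 0 0 0" --pt "0 0 -29 -31 0 0 0" --pt "0 0 -29 -31 0 0 0"

```text
clock: 2.15
position: [0.3861, 0.1908, 0.4251]
ee_rot: [-0.874, 1.387, 0.874]
force: [0.6, 0.2, 0.4]
width: 0.011
```

>>> arm_command --pt "0 0 -29 -31 0 0 0" --pt "0 0 -29 -31 0 0 0" --pt "0 0 -29 -31 0 0 0" --pt "0 0 -29 -31 0 0 0" --pt "0 0 -29 -31 0 0 0"

```text
clock: 2.78
position: [0.4495, -0.0113, 0.4251]
ee_rot: [-0.874, 1.387, 0.874]
force: [1.4, 0.9, -0.7]
width: 0.005
```

>>> arm_command --pt "0 0 -31 -32 0 0 0" --pt "0 0 -31 -32 0 0 0" --pt "0 0 -31 -32 0 0 0" --pt "0 0 -31 -32 0 0 0" --pt "0 0 -18 -19 0 0 0"

```text
clock: 3.4
position: [0.5139, -0.2059, 0.4251]
ee_rot: [-0.873, 1.389, 0.872]
force: [-0.8, 0.2, -0.6]
width: 0.004
```

>>> arm_command --pt "0 0 0 0 -8 0 0" --pt "0 0 0 0 -8 0 0" --pt "0 0 0 0 -8 0 0" --pt "0 0 0 0 -7.7 0 0" --pt "0 0 0 0 0 0 0"

```text
clock: 4.03
position: [0.5138, -0.2036, 0.4251]
ee_rot: [-1.286, 1.157, 1.286]
force: [-0.3, 0.7, 0.0]
width: 0.005
```

```bash
cat > st.py <<'E'
from h import *
from cell import arm
s=arm.observe(); T=R.from_rotvec(s["ee_rot"]).as_matrix()
print("t",s["clock"],"joints",np.round(s["joints"],3),"F",np.round(s["force"],2),"M",np.round(s["ft_torque"],2))
tip=s["position"]+T[:,0]*.178
print("tool x",T[:,0].round(4),"jaw heading",np.degrees(np.arctan2(T[1,2],T[0,2])).round(2),"tip",tip.round(4))
d=np.array([.5140,-.2055,.148])-tip
print("tool shift to paddle mm",(T.T@d*1000).round(1))
E
python3 st.py
```

```text
t 4.025 joints [-0.035  0.307  0.415  1.748 -0.136  1.115  2.099] F [-0.34  0.71  0.04] M [ 0.03 -0.   -0.01]
tool x [ 4.e-04  4.e-04 -1.e+00] jaw heading 96.05 tip [ 0.5139 -0.2035  0.2471]
tool shift to paddle mm [99.1  0.1 -2. ]
```

>>> arm_command --pt "0 15 0 -2 0 0 0" --pt "0 20 0 0 0 0 0" --pt "0 20 0 0 0 0 0" --pt "0 15 0 0 0 0 0" --pt "0 0 0 0 0 0 0"

```text
clock: 4.65
position: [0.5145, -0.2047, 0.3533]
ee_rot: [-1.285, 1.158, 1.289]
force: [0.5, -0.8, -0.1]
width: 0.007
```

```bash
python3 st.py; python3 - <<'E'
from cell import get_image
import cv2,numpy as np
a=get_image("scene")["frame"][135:275,160:310,::-1]; b=get_image("top")["frame"][132:274,392:512,::-1]
cv2.imwrite("pics/c2.png",np.hstack([cv2.resize(a,(430,400),interpolation=3),cv2.resize(b,(340,400),interpolation=3)]))
E
```

```text
t 4.65 joints [-0.012  0.381  0.396  1.838 -0.175  0.959  2.137] F [ 0.46 -0.78 -0.11] M [ 0.05  0.05 -0.04]
tool x [-2.6e-03  6.0e-04 -1.0e+00] jaw heading 96.09 tip [ 0.5141 -0.2046  0.1753]
tool shift to paddle mm [27.3  0.1 -0.9]
```

View pics/c2.png

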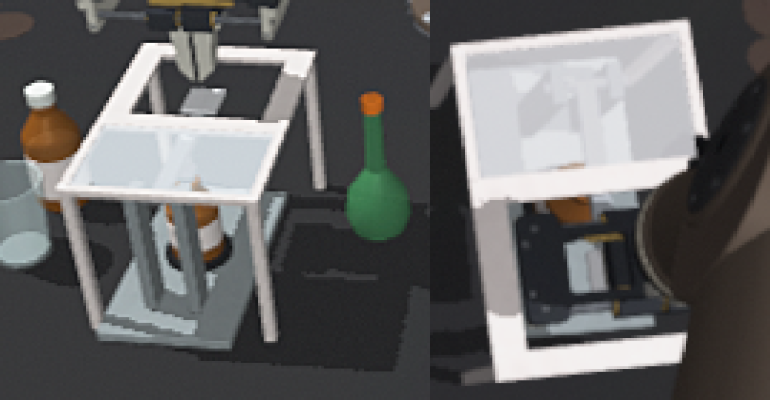

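The left view shows the shut fingers (about 195,70) inside the window's outline, straight above the paddle (205,100). The flask, beaker and reagent bottle stand clear. I'll go down through the window next.

>>> arm_command --pt "0 10 0 -0.9 0 0 0" --pt "0 10 0 0 0 0 0" --pt "0 5 0 0 0 0 0" --pt "0 4 0 0 0 0 0" --pt "0 3 0 0 0 0 0"

```text
clock: 5.38
position: [0.5149, -0.2057, 0.3226]
ee_rot: [-1.287, 1.157, 1.288]
force: [-2.8, 0.6, 3.6]
width: 0.005
```

```bash
python3 st.py
```

```text
t 5.375 joints [ 2.000e-03  4.180e-01  3.830e-01  1.871e+00 -1.960e-01  8.900e-01
  2.157e+00] F [-2.81  0.58  3.59] M [0.22 0.57 0.02]
tool x [-6.e-04  3.e-04 -1.e+00] jaw heading 96.15 tip [ 0.5148 -0.2057  0.1446]
tool shift to paddle mm [-3.4  0.8  0.3]
```

>>> arm_command --pt "0 3 0 0 0 0 0" --pt "0 3 0 0 0 0 0" --pt "0 3 0 0 0 0 0" --pt "0 2 0 0 0 0 0" --pt "0 0 0 0 0 0 0"

```text
clock: 6.0
position: [0.5149, -0.2058, 0.312]
ee_rot: [-1.287, 1.156, 1.288]
force: [-3.7, 1.4, 6.9]
width: 0.008
```

```bash
python3 st.py
```

```text
t 6.0 joints [ 0.007  0.431  0.378  1.882 -0.204  0.867  2.164] F [-3.66  1.44  6.95] M [0.31 0.89 0.05]
tool x [-2.e-04  3.e-04 -1.e+00] jaw heading 96.15 tip [ 0.5149 -0.2057  0.134 ]
tool shift to paddle mm [-14.    0.8   0.3]
```

>>> arm_command --pt "0 1.5 0 0 0 0 0" --pt "0 1.5 0 0 0 0 0" --pt "0 0 0 0 0 0 0"

```text
clock: 6.38
position: [0.5149, -0.2058, 0.3091]
ee_rot: [-1.288, 1.156, 1.288]
force: [-3.9, 1.2, 8.1]
width: 0.004
```

>>> arm_command --pt "0 1 0 0 0 0 0" --pt "0 0 0 0 0 0 0"

```text
clock: 6.62
position: [0.5149, -0.2058, 0.3083]
ee_rot: [-1.288, 1.156, 1.288]
force: [-4.1, 2.9, 8.7]
width: 0.009
```

>>> arm_command --pt "0 1 0 0 0 0 0" --pt "0 0 0 0 0 0 0"

```text
clock: 6.88
position: [0.5149, -0.2059, 0.308]
ee_rot: [-1.288, 1.156, 1.287]
force: [-7.5, 2.6, 17.0]
width: 0.004
```

>>> arm_command --pt "0 0.6 0 0 0 0 0" --pt "0 0 0 0 0 0 0"

```text
clock: 7.12
position: [0.5149, -0.2059, 0.3078]
ee_rot: [-1.288, 1.155, 1.287]
force: [-8.5, 2.5, 22.0]
width: 0.005
```

```bash
python3 st.py; python3 - <<'E'
from cell import get_image
import cv2
a=get_image("scene")["frame"][135:275,160:310,::-1]
cv2.imwrite("pics/c3.png",cv2.resize(a,(600,560),interpolation=3))
E
```

```text
t 7.125 joints [ 0.009  0.436  0.375  1.886 -0.208  0.857  2.167] F [-8.48  2.54 22.02] M [0.82 1.85 0.05]
tool x [ 9.e-04  7.e-04 -1.e+00] jaw heading 96.13 tip [ 0.515  -0.2058  0.1298]
tool shift to paddle mm [-18.2   1.    0.4]
```

View pics/c3.png

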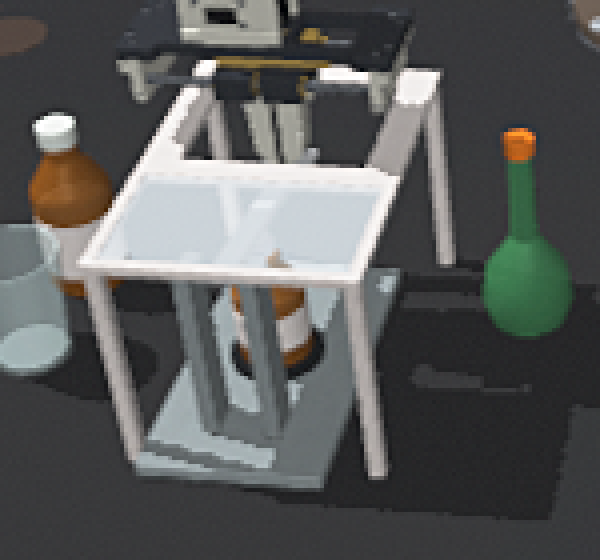

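The fingers sit in the window on the paddle with the lever tilted. The gripper's outer corners (135,85 and 385,90) are near the guard's side rails in the image, so I'll check their height by depth.

```bash
python3 - <<'E'
from cell import get_image
from h import *
im=get_image("scene"); z=im["range_z"]
g=np.indices(z.shape)[::-1].reshape(2,-1)
P=((rot(im["rotation"])@np.linalg.inv(im["K"])@np.vstack([g,np.ones(g.shape[1])]))*z.reshape(-1)+im["origin"][:,None]).T.reshape(400,640,3)
for n,(u,v) in dict(knobL=(135,85),knobR=(383,92)).items():
    u0,v0=160+u//4,135+v//4
    for dv in range(-4,6): print(n,dv,[P[v0+dv,u0+k].round(3).tolist() for k in (-1,1)], im["frame"][v0+dv,u0])
E
```

```text
knobL -4 [[0.562, -0.287, 0.221], [0.558, -0.284, 0.219]] [165 165 156]
knobL -3 [[0.229, -0.491, -0.002], [0.561, -0.282, 0.217]] [167 168 158]
knobL -2 [[0.242, -0.484, 0.003], [0.56, -0.284, 0.214]] [154 154 146]
knobL -1 [[0.247, -0.482, 0.002], [0.561, -0.283, 0.211]] [142 143 136]
knobL 0 [[0.248, -0.482, -0.002], [0.56, -0.285, 0.207]] [144 144 137]
knobL 1 [[0.26, -0.476, 0.002], [0.562, -0.284, 0.205]] [143 142 135]
knobL 2 [[0.262, -0.475, -0.001], [0.557, -0.288, 0.199]] [123 123 119]
knobL 3 [[0.268, -0.472, -0.001], [0.564, -0.285, 0.2]] [91 92 89]
knobL 4 [[0.278, -0.467, 0.001], [0.275, -0.461, 0.0]] [54 54 55]
knobL 5 [[0.282, -0.466, -0.001], [0.275, -0.462, -0.004]] [52 53 55]
knobR -4 [[0.544, -0.117, 0.224], [0.537, -0.114, 0.22]] [162 162 152]
knobR -3 [[0.542, -0.118, 0.22], [0.542, -0.112, 0.22]] [166 166 157]
knobR -2 [[0.545, -0.117, 0.219], [0.537, -0.114, 0.214]] [134 134 127]
knobR -1 [[0.54, -0.119, 0.212], [0.535, -0.115, 0.21]] [116 116 112]
knobR 0 [[0.546, -0.117, 0.213], [0.535, -0.116, 0.207]] [133 134 127]
knobR 1 [[0.543, -0.119, 0.208], [0.536, -0.116, 0.204]] [139 139 131]
knobR 2 [[0.544, -0.119, 0.205], [0.536, -0.116, 0.201]] [147 145 138]
knobR 3 [[0.543, -0.119, 0.202], [0.541, -0.114, 0.201]] [129 130 125]
knobR 4 [[0.543, -0.12, 0.198], [0.545, -0.113, 0.2]] [125 124 120]
knobR 5 [[0.251, -0.243, -0.0], [0.248, -0.236, -0.001]] [64 64 65]
```

The corners bottom out at about 0.198 m, 30 mm above the guard, so the force rise came from the lever's hard stop. I'll let the lever up gently and draw out.

>>> arm_command --pt "0 -4 0 0 0 0 0" --pt "0 -4 0 0 0 0 0" --pt "0 -5 0 0 0 0 0" --pt "0 -5 0 0 0 0 0" --pt "0 -6 0 0 0 0 0"

```text
clock: 7.85
position: [0.5155, -0.2057, 0.3304]
ee_rot: [-1.289, 1.156, 1.287]
force: [0.4, -0.1, 0.7]
width: 0.005
```

>>> arm_command --pt "0 -15 0 0 0 0 0" --pt "0 -25 0 0 0 0 0" --pt "0 -30 0 0 0 0 0" --pt "0 -30 0 0 0 0 0" --pt "0 -20 0 0 0 0 0"

```text
clock: 8.48
position: [0.5153, -0.2059, 0.4525]
ee_rot: [-1.29, 1.155, 1.286]
force: [0.0, -0.1, -0.6]
width: 0.004
```

```bash
python3 st.py; python3 - <<'E'
from cell import get_image,pinpoint
import cv2,numpy as np
a=get_image("scene")["frame"]; 
old=np.load("pics/scene0.npz")["frame"]
f=lambda x:cv2.resize(x[135:275,160:310,::-1],(400,373),interpolation=3)
cv2.imwrite("pics/c4.png",np.hstack([f(old),f(a)]))
for t in ("paddle","window","reagent_bottle","beaker","flask"):
    for d in pinpoint("scene",t)[:1]: print(t,np.round(d["point"],4),round(d["p"],2))
E
```

```text
t 8.475 joints [-0.04   0.288  0.424  1.703 -0.127  1.175  2.095] F [ 0.03 -0.07 -0.61] M [0.05 0.   0.  ]
tool x [ 2.4e-03 -7.0e-04 -1.0e+00] jaw heading 96.15 tip [ 0.5157 -0.206   0.2745]
tool shift to paddle mm [126.5   2.    0.8]
paddle [ 0.512  -0.2081  0.1498] 0.57
window [ 0.5216 -0.1948  0.166 ] 0.83
reagent_bottle [ 0.5186 -0.3801  0.0019] 0.84
beaker [ 0.6119 -0.3848 -0.0038] 0.56
flask [ 0.4952 -0.0363 -0.0022] 0.59
```

View pics/c4.png

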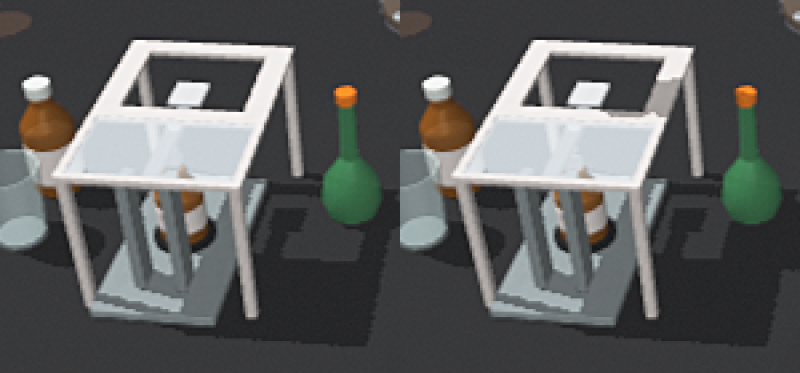

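Before (left) and after (right): the paddle is back up and level at about (588,92), the same spot as before, and the glassware hasn't moved. I'm handing in.

```bash
python3 -c "
from cell import arm
print(arm.sign_off())"
```

```text
the job is handed in; nothing more can be done
None
```

I pushed the paddle down to the lever's hard stop through the window with the fingers shut, let it spring back up, drew the hand out and handed in at about 8.5 s. The stopper can't be made out in the pictures, so that it is fully home is inferred from the lever reaching its stop.

**Hard stop:** the upward force rose steadily to about 8.7 N. It then jumped to 17 and 22 N within about 0.5 mm, with the fingertips at 0.130 m. That matches the height expected at the stop for the part of the fingertips that bears on the tilted paddle.

**Guard and bottle:** at the lowest point the gripper's lower corners were at about 0.198 m, some 30 mm above the guard. There was no force before the fingertips met the paddle. The fingers stayed over the paddle, well away from the bottle.

**After drawing out:**
- The force on the tool was back to zero.
- The paddle was found at 0.150 m, its rest height of 0.148 m within the reading's accuracy.
- The reagent bottle, beaker and flask read within about 4 mm of where they started, which is the networks' accuracy, and look unmoved in the picture.

No check failed or disagreed.

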